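# Back off the board vise by its knurled wheel

### The job

Loosen the blue circuit-board vise by stroking a closed fingertip across the top of its knurled black wheel, without gripping the wheel: roll the top of the wheel towards the robot's right (the wheel turns counter-clockwise as seen facing its free end) until the white mark, which starts some way past the top, has come round to the very top for the second time, and leave it there. Leave the board lying in the vise and do not disturb the things standing around.

Things in the scene. Friction and masses are not known exactly. Their poses are not given: they have to be found in the camera images.
- vise: Blue circuit-board vise fixed to the bench, base 210 x 90 x 12 mm, jaw tops 56 mm above the bench. Origin at bench level under the centre of the base, z up, x along the screw towards the wheel at its +x end, away from the robot. The jaw next to the wheel is fixed, its face 28 mm from the wheel's mid-plane; the other moves 3 mm along -x per turn.
- wheel_center (a point): Centre of the knurled black wheel, 54 mm in diameter, 22 mm wide, axis level and 40 mm above the bench (top of rim at 67 mm), 118 mm along x from the vise's origin. Axes as the vise's and do not turn: x is the wheel's axis, out of its free end; y is level across it. A 9 mm white line runs across the rim and down the free end's face. Only the fixed jaw stands within 40 mm.
- wheel (a joint): Turn of the wheel (rad), right-handed about its x; grows as the vise loosens, top of rim moving to -y. 0: white mark straight up, vise tight; 6.283 and 12.566: mark at the top for the 1st and 2nd time. Starts at 0.4 to 3.0, stops at -0.5 and 20. No spring; steady friction of 1 N at the rim holds it. A fingertip pressed on the rim with a few newtons drags it by friction.
- board: Loose green circuit board, 80 x 60 x 3 mm with parts up to 9 mm high, 40 g, lying on the ledges between the jaws 48 mm above the bench; origin at the centre of its underside. May shift a few mm as the jaw backs off.
- spool: Bystander: loose reel of solder, black flanges 48 mm in diameter, 42 mm high, upright; origin at the centre of its underside.
- motor: Bystander: loose red drone motor, 29 mm in diameter, 32 mm high with its shaft, upright; origin at the centre of its underside.
- flux: Bystander: small loose closed jar, 36 mm in diameter, 50 mm high; origin at the centre of its underside.
Not all that is in view belongs to the job. What is meant by the board is not orange or yellow, and is the smaller of those in its own colour.

How it is judged:
By the outcome, as a careful person would: the job done as asked, in the order asked, and still so for the second after the job is handed in, with the robot touching nothing.
It also fails if it takes over 67 s, if anything falls off the work surface, if the arm or the gripper's body presses on something with over 40 N, if the wrist force passes 120 N, or if a joint passes its speed limit or range.

### The arm

A 6-joint arm with a two-finger parallel gripper is mounted at the origin on the work surface. World frame = base frame: x ahead of the robot, y to its left, z up, the work surface at z = 0. Lengths are in mm, angles in degrees, forces in N, time in s.
With the tool pointing down it reaches from about 350 to 850 mm from the base axis. Payload 8.1 kg.
Tool frame: the origin (TCP) lies at the very end of the fingers, on their centre line; the grasp point (between the pads) lies 19 mm behind it (tcp_to_grasp is the distance from the TCP to the grasp point, in mm); z points along the fingers, x is the direction in which the jaws open and shut, and the axes are right-handed (so a half turn about z gives the same grasp; the last joint's range is limited). The gripper opens to 85 mm and grips with 20 to 120 N. Pads are 22 mm wide; open, the fingers measure 114 mm over their backs; the gripper's body (76 mm by 85 mm) begins 54 mm behind the grasp point. The pads swing forward as they close: fully open they stand 13 mm farther back than shut.
Start: joints at [-79.378, 7.471, 85.268, -0, 87.261, -4.893], TCP at [160.522, -578.133, 231.292] pointing down, gripper open.
Joint ranges: [-169.43, 169.43], [-51.17, 129.36], [1.28, 143.12], [-76.62, 256.62], [0, 156.53], [-152.29, 152.29]. Speed limits (degrees/s): [136.94, 136.94, 159.86, 180, 180, 180].

### API

Orientations are given as [roll, pitch, yaw] about the fixed x, y, z axes, in that order (R = Rz(yaw) Ry(pitch) Rx(roll)).
In Python, from bench import * gives the robot as it stands. The module is installed in compiled form; this text tells all that it offers.
- The arm moves only by the tool apply_moves, never from a script. Its argument "targets" is text: rows parted by semicolons, each of 7 numbers parted by spaces: the turn, a rotation vector about the tool's x, y, z in rad, then the shift along the tool's x, y, z in cm, then the finger opening in cm, from 0 to 8.54. A call has exactly 5 rows; each row is the pose to reach, as a shift and turn from the pose commanded when the call began, along the tool's axes at that moment; what a row does not reach only later rows make up. A row lasts 1/10 s, in which the tool goes at most 50 mm and 8.59 degrees, less where a joint would pass 70% of its speed; a pose out of reach is approached as far as the arm can. A call with a gripper value outside its range is refused whole. The fingers move at their own pace and stop on an object; "force" is the grip in N (left out, the last holds). Time passes only in rows, so rows that repeat a pose let the fingers close, or fill a call up. It gives the time, the measured TCP pose, the force and the opening at its end, in the units of the state.
- sense(): the state, without advancing time (a new reading comes with each control period).
- snapshot(name): name is "scene" or "top" or "wrist"; returns the picture (384x512x3 uint8, red, green, blue); there is no depth.
- camera_model(name): a dict with "fx", "fy", "cx", "cy" (pixels), "position" and "attitude" of the camera in the world; the wrist camera has in their place "T_tool_cam" (4x4, takes a point from camera to tool coordinates, whose origin is the TCP and whose axes are the tool frame's). Camera axes: x right, y up, looking along -z (the intrinsics and any distortion apply to the point x, -y, -z); pixel columns grow to the right and rows downward; lengths in mm; the calibration is good to about 2 mm. The wrist camera is an equidistant fisheye: a pixel r from the principal point sees the ray r / f radians off the axis. A picture is of the moment at which its call begins: read the wrist's pose just before it. camera_model takes no time and is no camera call.
- hand_in(): hands the job in, once; it reports no verdict.
Trained networks look in the newest picture that a camera, given by its name, has taken for a name from the list of things; names that differ only in an ending like _2 or _b are one class to them, and where a whole thing is asked for, a point or a joint stands for the part that bears it (a point fixed in the world has none). Each returns a list of dicts, best first, with "confidence" (0 to 1); they miss things now and then, are a little off and sometimes report something else, mostly with a low value. They report only what shows in the picture. A call takes as long as a camera call. They do not tell look-alikes from the thing itself.
- recognise(camera, query): "at" ([row, column] in pixels, amid what is visible of it).
- place_of(camera, query): "at" ([row, column] in pixels: a listed point, or the origin of a listed thing).
The state is a dict: "time": time; "joint_pos": joint angles; "qd": joint speeds; "joint_efforts": joint torques, N m; "tool_pos": TCP position; "tcp_rot": TCP orientation; "ft_force": force on the tool from outside, world axes, zero at the start; "wrist_torque": the same for the moment, N m; "finger_gap": finger opening in mm.
Only numpy, scipy, OpenCV 4.12 (cv2) and the standard library are available. Lean on these libraries where they do the work, as an engineer would, in place of code of your own. Each camera call takes 0.05 s, during which the arm holds its last target. There are 200 camera calls.

## Working session

There is one attempt and no reset: what is moved stays moved. The work goes in short steps, Python scripts to look and compute and a tool call to move; the robot and the scene stay as the last step left them, time stands still between calls to the robot, and variables do not carry over. Pictures are saved under pics/ and viewed, about 8 in all and at most 12, crops included, and the job is handed in when it is done.

Besides the shell and the picture viewer there is one more tool, called after "Emit:" by a JSON object that holds its "op" and its "data", one argument or row to a line. apply_moves: Moves the arm, as the interface text tells. Its arguments: {"type":"object","properties":{"targets":{"type":"string"},"force":{"type":"number"}},"required":["targets"]}

```bash
mkdir -p pics
cat > h.py <<'E'
from bench import *
import numpy as np, cv2
from scipy.spatial.transform import Rotation as R
def save(n,f):
    im=snapshot(n); cv2.imwrite('pics/'+f,im[:,:,::-1]); return im
E
python3 - <<'E'
from h import *
a=save('scene','s1.png');b=save('top','t1.png')
cv2.imwrite('pics/st.png',np.vstack([a,b])[:,:,::-1])
for n in('scene','top','wrist'): print(camera_model(n))
for n in('scene','top'):
  for q in('vise','wheel_center','board','spool','motor','flux'):
    print(n,q,[(x['at'],round(x['confidence'],2)) for x in place_of(n,q)][:4])
print(sense())
E
```

```text
{'fx': 406.5293556945775, 'fy': 406.5293556945775, 'cx': 255.10590151198608, 'cy': 190.71134310309887, 'position': array([1040.31337412,  397.37266563,  635.630313  ]), 'attitude': array([ 48.54885225,   0.38875819, 121.94827348])}
{'fx': 467.51448004621767, 'fy': 467.51448004621767, 'cx': 262.9718558229998, 'cy': 190.05165697948726, 'position': array([335.06223189,  57.19641751, 956.6997485 ]), 'attitude': array([  8.88312802,   0.78028388, -91.21003285])}
{'fx': 297.3186396354542, 'fy': 297.3186396354542, 'cx': 257.2136854984775, 'cy': 190.99674533546465, 'T_tool_cam': array([[ 9.99999477e-01,  7.50690066e-04, -6.94208234e-04,
         2.38900907e-01],
       [ 5.21022316e-04, -9.58304937e-01, -2.85747048e-01,
        -7.26414280e+01],
       [-8.79770648e-04,  2.85746537e-01, -9.58304828e-01,
        -1.41077183e+02],
       [ 0.00000000e+00,  0.00000000e+00,  0.00000000e+00,
         1.00000000e+00]])}
scene vise [([195.0, 271.6], 0.89)]
scene wheel_center [([212.2, 242.6], 0.69)]
scene board [([167.2, 198.4], 0.9), ([185.4, 268.4], 0.77), ([252.1, 187.5], 0.64), ([189.7, 389.7],
[... 399 characters left out ...]
flux [([167.6, 334.1], 0.62)]
{'time': 0.7, 'joint_pos': array([-7.93771986e+01,  7.46952007e+00,  8.52667321e+01, -1.17885428e-03,
        8.72620060e+01, -4.89333018e+00]), 'qd': array([ 0.03784184, -0.06536694,  0.05662252, -0.06463169,  0.11735284,
       -0.0325324 ]), 'joint_efforts': array([-2.05964643e-03, -5.69147515e+01, -5.00753653e+01, -1.29571754e-04,
        1.26348776e-03,  1.95649022e-05]), 'tool_pos': array([ 160.51917264, -578.13960357,  231.31964526]), 'tcp_rot': array([ 1.79998678e+02, -1.63503113e-03, -7.44838121e+01]), 'ft_force': array([-0.0845591 ,  0.11741185, -0.37691485]), 'wrist_torque': array([0.04706116, 0.02434833, 0.02324867]), 'finger_gap': 85.25766206080947}
```

View pics/st.png

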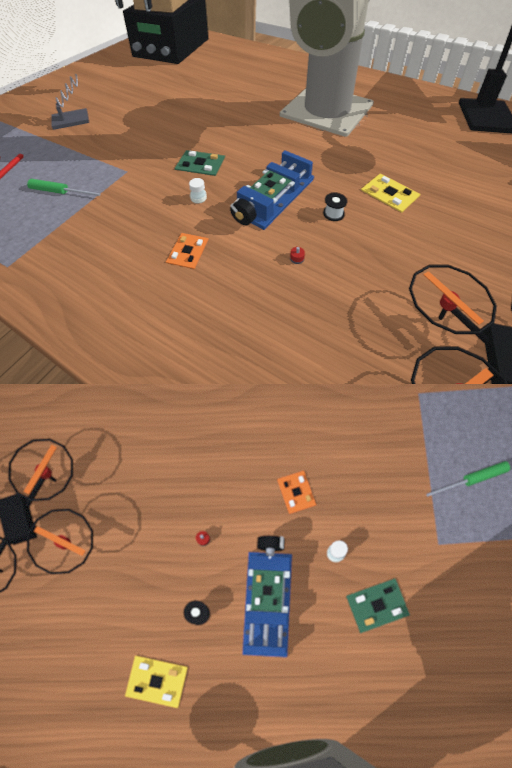

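The stacked view shows the vise with its wheel on the far side, at scene (212,243) and top (158,269). The flux, spool and motor stand around it. Next I triangulate.

```bash
cat >> h.py <<'E'
def ray(n,at,tcp=None):
    m=camera_model(n); x=(at[1]-m['cx'])/m['fx']; y=(at[0]-m['cy'])/m['fy']
    if n=='wrist':
        s=tcp or sense(); T=np.eye(4);T[:3,:3]=R.from_euler('xyz',s['tcp_rot'],degrees=True).as_matrix();T[:3,3]=s['tool_pos']
        T=T@m['T_tool_cam']; r=np.hypot(x,y); k=np.sin(r)/max(r,1e-9)
        return T[:3,3],T[:3,:3]@np.array([x*k,-y*k,-np.cos(r)])
    d=R.from_euler('xyz',m['attitude'],degrees=True).as_matrix()@np.array([x,-y,-1.])
    return m['position'],d/np.linalg.norm(d)
def tri(rs):
    A=sum(np.eye(3)-np.outer(d,d) for p,d in rs);b=sum((np.eye(3)-np.outer(d,d))@p for p,d in rs)
    X=np.linalg.solve(A,b); return X,[np.linalg.norm(np.cross(X-p,d)) for p,d in rs]
def at_z(r,z): p,d=r; return p+d*(z-p[2])/d[2]
def proj(n,X):
    m=camera_model(n);c=R.from_euler('xyz',m['attitude'],degrees=True).as_matrix().T@(np.array(X)-m['position'])
    return m['cy']-m['fy']*c[1]/-c[2], m['cx']+m['fx']*c[0]/-c[2]
E
python3 - <<'E'
from h import *
D={'vise':((195,271.6),(220.8,264.5),0),'wheel':((212.2,242.6),(157.7,268.6),40),'board':((185.4,268.4),(202.5,268.1),48),
'spool':((216.4,332),(230,194.3),0),'motor':((260.9,296.9),(155.5,203.3),0),'flux':((200.6,196.9),(167.6,334.1),0)}
for k,(s,t,z) in D.items():
    a,b=ray('scene',s),ray('top',t); X,e=tri([a,b]); print(k,X.round(1),np.round(e,1),at_z(a,z).round(1),at_z(b,z).round(1))
a=cv2.imread('pics/s1.png')[130:240,200:350];b=cv2.imread('pics/t1.png')[135:285,210:330]
a=cv2.resize(a,None,fx=4.5,fy=4.5,interpolation=2);cv2.imwrite('pics/c1.png',a)
E
```

```text
vise [423.6  60.    1.6] [6. 6.] [424.6  53.7   0. ] [421.   65.3   0. ]
wheel [543.7  53.3  43.1] [0.8 0.8] [541.4  50.7  40. ] [544.  54.  40.]
board [451.3  58.3  51.4] [1.4 1.4] [447.4  57.6  48. ] [452.4  57.   48. ]
spool [407.8 205.3  -5.4] [5.4 5.4] [415.9 202.3   0. ] [405.3 209.4   0. ]
motor [562.3 191.9  -5.6] [0.3 0.3] [566.4 194.    0. ] [561.2 190.8   0. ]
flux [529.6 -83.2  -1.5] [1.1 1.1] [531.1 -83.2   0. ] [528.7 -82.    0. ]
```

View pics/c1.png

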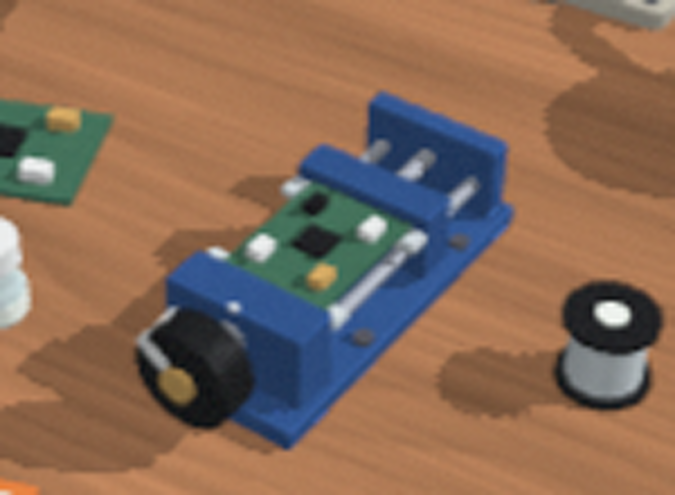

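The crop shows the white mark on the free-end face, from the hub (176,385) up-left to the rim (150,340). So it is past the top on the -y side. Next I'll work out the vise's yaw, the mark angle and the first approach.

```bash
cat >> h.py <<'E'
def row(pos,rpy,s=None):
    s=s or sense(); R0=R.from_euler('xyz',s['tcp_rot'],degrees=True);R1=R.from_euler('xyz',rpy,degrees=True)
    return (R0.inv()*R1).as_rotvec().round(3), (R0.inv().apply(np.array(pos)-s['tool_pos'])/10).round(2)
E
python3 - <<'E'
from h import *
from scipy.optimize import least_squares
im=cv2.imread('pics/t1.png');hsv=cv2.cvtColor(im,cv2.COLOR_BGR2HSV)
m=cv2.inRange(hsv,(105,120,40),(130,255,255));m[:,:220]=0;m[:,320:]=0
ys,xs=np.nonzero(m)
# edges: left/right col per row
rows=range(ys.min()+3,ys.max()-2,3)
L=np.array([at_z(ray('top',(r,xs[ys==r].min()-.5)),12)[:2] for r in rows]);Rr=np.array([at_z(ray('top',(r,xs[ys==r].max()+.5)),12)[:2] for r in rows])
for E in(L,Rr):
    p=np.polyfit(E[:,0],E[:,1],1);print(np.degrees(np.arctan(p[0])).round(2),p[0]*450+p[1],np.abs(np.polyval(p,E[:,0])-E[:,1]).max())
yaw=-3
sc=lambda c:(130+c[1]/4.5,200+c[0]/4.5)
h=at_z(ray('scene',sc((176,385))),40);print('hub@z40',h)
# face plane through wheel +11mm
for yaw in(-3,-5):
  n=np.array([np.cos(np.radians(yaw)),np.sin(np.radians(yaw)),0]);y=np.array([-n[1],n[0],0])
  C=np.array([543,53,40])+11*n
  q=[]
  for c in((176,385),(150,340)):
    p,d=ray('scene',sc(c));X=p+d*(n@(C-p))/(n@d);q.append(X);print(yaw,(y@(X-C)).round(1),X[2].round(1))
  e=q[1]-q[0];print('angle',np.arctan2(-(y@e),e[2]))
print(row((545,53,190),(180,0,-93.5)))
E
```

```text
Traceback (most recent call last):
ValueError: zero-size array to reduction operation minimum which has no identity
```

Run:
```python
from h import *
im=cv2.imread('pics/t1.png');hsv=cv2.cvtColor(im,cv2.COLOR_BGR2HSV)
m=cv2.inRange(hsv,(105,120,40),(130,255,255));m[:160]=0;m[280:]=0;m[:,:220]=0;m[:,320:]=0
ys,xs=np.nonzero(m)
rows=[r for r in range(175,265,3) if (ys==r).sum()>2]
for f,o in((np.min,-.5),(np.max,.5)):
    E=np.array([at_z(ray('top',(r,f(xs[ys==r])+o)),12)[:2] for r in rows])
    p=np.polyfit(E[:,0],E[:,1],1);print(np.degrees(np.arctan(p[0])).round(2),p[0]*450+p[1],np.abs(np.polyval(p,E[:,0])-E[:,1]).max())
sc=lambda c:(130+c[1]/4.5,200+c[0]/4.5)
for yaw in(-3,-5):
  n=np.array([np.cos(np.radians(yaw)),np.sin(np.radians(yaw)),0]);y=np.array([-n[1],n[0],0])
  C=np.array([543,53,40])+11*n
  q=[]
  for c in((176,385),(150,340)):
    p,d=ray('scene',sc(c));X=p+d*(n@(C-p))/(n@d);q.append(X);print(yaw,(y@(X-C)).round(1),X[2].round(1))
  e=q[1]-q[0];print('angle',np.arctan2(-(y@e),e[2]))
print(row((545,53,190),(180,0,-93.5)))
```

```text
-5.96 93.10725078673275 69.47333050725726
-1.85 19.67455710507918 71.72626998349867
-3 -2.2 40.5
-3 -16.1 61.5
angle 0.5836467074809831
-5 -1.8 40.4
-5 -16.2 60.8
angle 0.6112896999979889
(array([ 0.   , -0.   ,  0.332]), array([-50.53, -53.93,   4.13]))
```

Emit:
{"op": "apply_moves", "data": {
  "targets": "0 0 0 -4 -4.2 0.3 0; 0 0 0 -8 -8.5 0.6 0; 0 0 0 -11 -11.8 0.9 0; 0 0 0 -14 -15 1.2 0; 0 0 0 -16.8 -18 1.4 0",
  "force": 60
}}

```text
time: 1.2
tool_pos: [289.7, -366.2, 217.2]
tcp_rot: [-180.0, -0.0, -74.5]
ft_force: [1.0, -0.7, 0.7]
finger_gap: 12.4
```

Emit:
{"op": "apply_moves", "data": {
  "targets": "0 0 0 -3.4 -3.6 0.3 0; 0 0 0 -6.8 -7.2 0.6 0; 0 0 0 -10.2 -10.8 0.9 0; 0 0 0 -13.6 -14.4 1.2 0; 0 0 0 -16.8 -18 1.4 0"
}}

```text
time: 1.7
tool_pos: [418.2, -156.1, 203.5]
tcp_rot: [-180.0, -0.0, -74.5]
ft_force: [0.9, -0.8, -1.3]
finger_gap: -0.1
```

Emit:
{"op": "apply_moves", "data": {
  "targets": "0 0 0 -3.4 -3.6 0.3 0; 0 0 0 -6.8 -7.2 0.6 0; 0 0 0 -10.2 -10.8 0.9 0; 0 0 0 -13.6 -14.4 1.2 0; 0 0 0 -16.8 -18 1.4 0"
}}

```text
time: 2.2
tool_pos: [546.8, 54.2, 189.3]
tcp_rot: [-180.0, -0.0, -74.5]
ft_force: [-0.2, -0.7, 0.2]
finger_gap: 0.1
```

Emit:
{"op": "apply_moves", "data": {
  "targets": "0 0 0.12 0 0 0 0; 0 0 0.24 0 0 0 0; 0 0 0.34 0 0 0 0; 0 0 0.34 0 0 0 0; 0 0 0.34 0 0 0 0"
}}

```text
time: 2.7
tool_pos: [546.0, 51.9, 189.4]
tcp_rot: [-180.0, 0.0, -93.8]
ft_force: [0.0, 0.5, -0.3]
finger_gap: 0.1
```

Run:
```python
from h import *
s=sense();a=save('wrist','w1.png');print({k:np.round(s[k],2) for k in('time','tool_pos','tcp_rot','ft_force','finger_gap','joint_pos')})
for q in('wheel_center','vise','board'): print(q,[(x['at'],round(x['confidence'],2)) for x in place_of('wrist',q)][:3])
```

```text
{'time': np.float64(2.7), 'tool_pos': array([546.04,  51.94, 189.36]), 'tcp_rot': array([-179.99,    0.  ,  -93.79]), 'ft_force': array([ 0.04,  0.5 , -0.26]), 'finger_gap': np.float64(0.13), 'joint_pos': array([8.000e-02, 8.300e-01, 9.664e+01, 0.000e+00, 8.252e+01, 9.387e+01])}
wheel_center [([180.9, 258.8], 0.71)]
vise []
board [([70.3, 303.7], 0.96), ([252.2, 414.2], 0.65)]
```

View pics/w1.png

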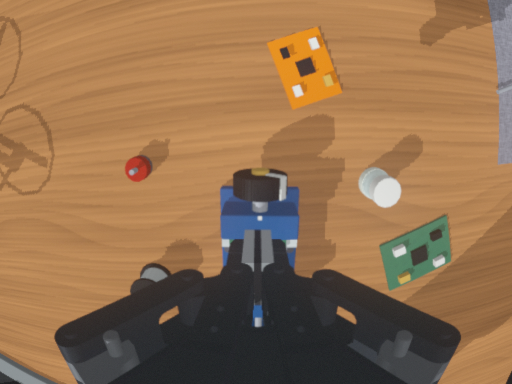

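The wrist view shows the wheel at about (183,260) with the white mark on its right (col 280). The vise is aligned with the image columns (jaw 221–299), and flux, motor and spool are well clear.

Run:
```python
from h import *
w=ray('wrist',(180.9,258.8));s=ray('scene',(212.2,242.6));t=ray('top',(157.7,268.6))
for rs in((w,s),(w,t),(w,s,t)): X,e=tri(rs);print(X.round(1),np.round(e,1))
print(at_z(w,40).round(1))
im=cv2.imread('pics/w1.png');hsv=cv2.cvtColor(im,cv2.COLOR_BGR2HSV)
# dark wheel extents & jaw top edges
m=cv2.inRange(hsv,(105,120,40),(130,255,255))
for r in(212,220,228): c=np.nonzero(m[r,200:320])[0]+200;print(r,c.min(),c.max(),at_z(ray('wrist',(r,c.min()-.5)),56).round(1),at_z(ray('wrist',(r,c.max()+.5)),56).round(1))
g=im[150:215,215:305];cv2.imwrite('pics/c2.png',cv2.resize(g,None,fx=8,fy=8,interpolation=2))
```

```text
[542.3  50.5  40.4] [0.7 0.7]
[543.4  52.   42.2] [2. 2.]
[543.4  52.   42.3] [2.  0.1 2. ]
[542.8  50.   40. ]
212 247 294 [516.2  64.   56. ] [512.8  16.6  56. ]
220 222 297 [509.3  89.7  56. ] [504.   13.8  56. ]
228 222 297 [500.6  90.7  56. ] [495.2  14.   56. ]
```

View pics/c2.png

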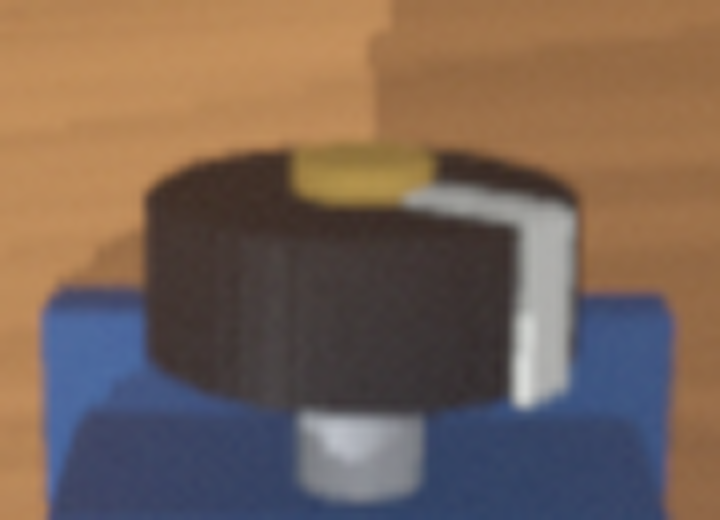

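Emit:
{"op": "apply_moves", "data": {
  "targets": "0 0 0 0 0.1 3 0; 0 0 0 0 0.1 6 0; 0 0 0 0 0.1 9 0; 0 0 0 0 0.1 11.5 0; 0 0 0 0 0.1 11.9 0"
}}

```text
time: 3.4
tool_pos: [542.7, 51.8, 67.1]
tcp_rot: [179.7, -0.0, -93.9]
ft_force: [-0.2, 0.5, -0.5]
finger_gap: -0.1
```

Emit:
{"op": "apply_moves", "data": {
  "targets": "0 0 0 0 0 0.05 0; 0 0 0 0 0 0.1 0; 0 0 0 0 0 0.15 0; 0 0 0 0 0 0.2 0; 0 0 0 0 0 0.2 0"
}}

```text
time: 3.9
tool_pos: [545.5, 52.0, 69.0]
tcp_rot: [-179.9, 0.0, -94.0]
ft_force: [0.3, -0.9, -0.0]
finger_gap: -0.4
```

Emit:
{"op": "apply_moves", "data": {
  "targets": "0 0 0 0 0 0.02 0; 0 0 0 0 0 0.05 0; 0 0 0 0 0 0.08 0; 0 0 0 0 0 0.1 0; 0 0 0 0 0 0.1 0"
}}

```text
time: 4.4
tool_pos: [544.9, 52.0, 67.2]
tcp_rot: [180.0, -0.0, -94.0]
ft_force: [0.1, 0.2, 0.0]
finger_gap: -0.2
```

Emit:
{"op": "apply_moves", "data": {
  "targets": "0 0 0 0 0 0.03 0; 0 0 0 0 0 0.05 0; 0 0 0 0 0 0.08 0; 0 0 0 0 0 0.1 0; 0 0 0 0 0 0.1 0"
}}

```text
time: 4.9
tool_pos: [545.2, 52.0, 66.9]
tcp_rot: [-180.0, -0.0, -94.0]
ft_force: [-3.0, -0.2, 6.9]
finger_gap: 0.3
```

Emit:
{"op": "apply_moves", "data": {
  "targets": "0 0 0 0 0 0.03 0; 0 0 0 0 0 0.05 0; 0 0 0 0 0 0.05 0; 0 0 0 0 0 0.05 0; 0 0 0 0 0 0.05 0"
}}

```text
time: 5.4
tool_pos: [545.2, 52.0, 66.9]
tcp_rot: [-180.0, -0.0, -94.0]
ft_force: [-4.5, -1.6, 10.2]
finger_gap: 0.1
```

Emit:
{"op": "apply_moves", "data": {
  "targets": "0 0 0 0.2 0 0 0; 0 0 0 0.5 0 0 0; 0 0 0 0.8 0 0 0; 0 0 0 1.0 0 0 0; 0 0 0 1.2 0 0 0"
}}

```text
time: 5.9
tool_pos: [544.4, 40.2, 66.6]
tcp_rot: [-180.0, 0.0, -94.0]
ft_force: [-2.8, 0.1, 6.2]
finger_gap: -0.0
```

Emit:
{"op": "apply_moves", "data": {
  "targets": "0 0 0 0.2 0 0 0; 0 0 0 0.4 0 0 0; 0 0 0 0.7 0 0 0; 0 0 0 1.0 0 0 0; 0 0 0 1.2 0 0 0"
}}

```text
time: 6.4
tool_pos: [543.2, 27.7, 65.5]
tcp_rot: [180.0, -0.0, -94.0]
ft_force: [0.4, 0.1, -0.3]
finger_gap: -0.1
```

Run:
```python
from h import *
s=sense();a=save('wrist','w2.png');b=save('scene','s2.png');print(s['tool_pos'],s['ft_force'])
f=lambda g:cv2.resize(g,(400,400),interpolation=2)
cv2.imwrite('pics/c3.png',np.hstack([f(a[130:230,210:310]),f(b[180:240,215:275])])[:,:,::-1])
```

```text
[543.20989739  27.71331618  65.50674712] [ 0.44013837  0.08802283 -0.32987408]
```

View pics/c3.png

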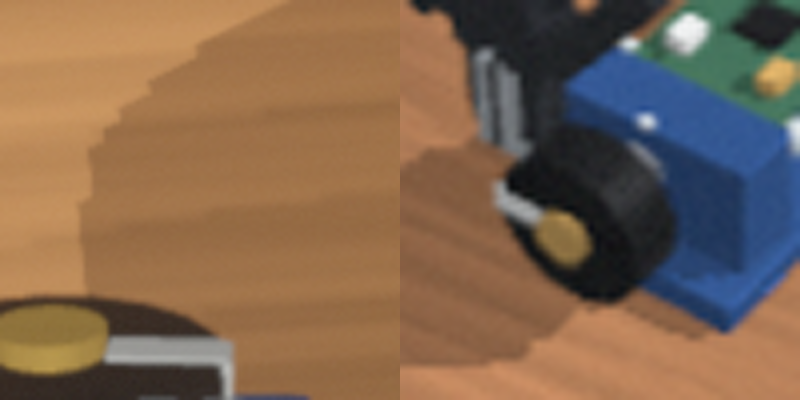

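The wheel turned. In the scene crop the mark now points nearly horizontal, to -y. I'll write a template estimator for the mark angle and check it on the pictures taken so far.

```bash
cat >> h.py <<'E'
C0=np.array([542.8,51,40.]);YAW=-4.
def wheelpts(C,yaw=YAW):
    n=np.array([np.cos(np.radians(yaw)),np.sin(np.radians(yaw)),0]);y=np.array([-n[1],n[0],0]);z=np.array([0,0,1.])
    P=[];N=[];U=[]
    for a in np.arange(0,2*np.pi,np.pi/90):
        d=-np.sin(a)*y+np.cos(a)*z
        for r in np.arange(11,26.5,1.5): P.append(C+11*n+r*d);N.append(n);U.append((a,r,0))
        for t in np.arange(-10,11,2): P.append(C+t*n+27*d);N.append(d);U.append((a,27,1))
    return np.array(P),np.array(N),np.array(U)
def projn(n,P,s):
    m=camera_model(n)
    if n!='wrist':
        o=m['position'];c=(P-o)@R.from_euler('xyz',m['attitude'],degrees=True).as_matrix();x,y,z=c[:,0],-c[:,1],-c[:,2];k=1/z
    else:
        T=np.eye(4);T[:3,:3]=R.from_euler('xyz',s['tcp_rot'],degrees=True).as_matrix();T[:3,3]=s['tool_pos'];T=T@m['T_tool_cam']
        o=T[:3,3];c=(P-o)@T[:3,:3];x,y,z=c[:,0],-c[:,1],-c[:,2];h=np.hypot(x,y);k=np.arctan2(h,z)/h
    return np.c_[m['cy']+m['fy']*y*k,m['cx']+m['fx']*x*k],o
def mark(n,im,s=None,C=C0,span=5):
    from scipy.ndimage import map_coordinates as mc
    P,N,U=wheelpts(C);q,o=projn(n,P,s);v=np.einsum('ij,ij->i',N,o-P)/np.linalg.norm(o-P,axis=1)>.15
    q,U=q[v],U[v];g=im.min(axis=2).astype(float);best=[]
    ph=np.arange(0,2*np.pi,.04)
    M=[(np.abs(np.sin(U[:,0]-f))*U[:,1]<4.5)&(np.cos(U[:,0]-f)>0) for f in ph];ok=[(m.sum()>8) for m in M]
    for dr in np.arange(-span,span+.1,1):
        for dc in np.arange(-span,span+.1,1):
            b=mc(g,[q[:,0]+dr,q[:,1]+dc],order=1);b=np.minimum(b,170)
            for f,m,k in zip(ph,M,ok):
                if k:
                    best.append((((b-np.where(m,150,35))**2).mean()+8*(dr*dr+dc*dc),f,dr,dc))
    best.sort();return [tuple(np.round(b,2)) for b in best[:1]],round(min(b[0] for b in best if abs(np.sin((b[1]-best[0][1])/2))>.2),1)
E
python3 - <<'E'
from h import *
L=lambda f:cv2.imread('pics/'+f)
s1=dict(tool_pos=np.array([546.04,51.94,189.36]),tcp_rot=[-179.99,0,-93.79])
print('s1',mark('scene',L('s1.png')));print('t1',mark('top',L('t1.png')));print('w1',mark('wrist',L('w1.png'),s1))
print('s2',mark('scene',L('s2.png')));print('w2',mark('wrist',L('w2.png'),sense()))
E
```

```text
s1 ([(np.float64(308.6), np.float64(0.96), np.float64(0.0), np.float64(1.0))], np.float64(502.8))
t1 ([(np.float64(550.52), np.float64(0.76), np.float64(2.0), np.float64(2.0))], np.float64(867.5))
w1 ([(np.float64(847.27), np.float64(0.88), np.float64(2.0), np.float64(3.0))], np.float64(1137.7))
s2 ([(np.float64(246.85), np.float64(1.48), np.float64(-1.0), np.float64(0.0))], np.float64(469.4))
w2 ([(np.float64(766.96), np.float64(1.48), np.float64(3.0), np.float64(1.0))], np.float64(1281.7))
```

Emit:
{"op": "apply_moves", "data": {
  "targets": "0 0 0 0 0 -0.7 0; 0 0 0 -2 0 -1 0; 0 0 0 -4 0 -1 0; 0 0 0 -5 0 -0.5 0; 0 0 0 -5 0 0 0"
}}

```text
time: 7.0
tool_pos: [547.1, 79.1, 65.8]
tcp_rot: [-180.0, 0.0, -93.9]
ft_force: [-0.0, 1.0, -1.2]
finger_gap: 0.3
```

Emit:
{"op": "apply_moves", "data": {
  "targets": "0 0 0 1 0 0.03 0; 0 0 0 2 0 0.03 0; 0 0 0 3 0 0.03 0; 0 0 0 4 0 0.03 0; 0 0 0 5 0 0.03 0"
}}

```text
time: 7.5
tool_pos: [543.3, 26.1, 65.7]
tcp_rot: [-180.0, -0.0, -94.0]
ft_force: [0.3, -0.0, -0.3]
finger_gap: 0.2
```

```bash
cat > st.py <<'E'
from h import *
import sys
s=sense();a=save('scene','x%s.png'%sys.argv[1]);b=save('wrist','y%s.png'%sys.argv[1]);print(s['time'],s['tool_pos'].round(1),s['ft_force'].round(1),s['tcp_rot'].round(1))
print(mark('scene',a),mark('wrist',b,s))
E
python3 st.py 1
```

```text
7.5 [543.3  26.1  65.7] [ 0.3 -0.  -0.3] [-180.   -0.  -94.]
([(np.float64(232.47), np.float64(2.6), np.float64(0.0), np.float64(0.0))], np.float64(589.1)) ([(np.float64(680.46), np.float64(2.56), np.float64(2.0), np.float64(1.0))], np.float64(1119.0))
```

Emit:
{"op": "apply_moves", "data": {
  "targets": "0 0 0 0 0 -0.7 0; 0 0 0 -2 0 -1 0; 0 0 0 -4 0 -1 0; 0 0 0 -5 0 -0.5 0; 0 0 0 -5 0 0 0"
}}

```text
time: 8.1
tool_pos: [546.9, 79.2, 65.4]
tcp_rot: [-180.0, 0.0, -93.8]
ft_force: [0.1, 0.0, 0.1]
finger_gap: -0.1
```

Emit:
{"op": "apply_moves", "data": {
  "targets": "0 0 0 1 0 0 0; 0 0 0 2 0 0 0; 0 0 0 3 0 0 0; 0 0 0 4 0 0 0; 0 0 0 5 0 0 0"
}}

```text
time: 8.6
tool_pos: [543.3, 26.2, 65.7]
tcp_rot: [-180.0, -0.0, -94.0]
ft_force: [-0.2, 0.3, 0.5]
finger_gap: -0.2
```

Emit:
{"op": "apply_moves", "data": {
  "targets": "0 0 0 0 0 -0.7 0; 0 0 0 -2 0 -1 0; 0 0 0 -4 0 -1 0; 0 0 0 -5 0 -0.5 0; 0 0 0 -5 0 0 0"
}}

```text
time: 9.1
tool_pos: [546.9, 78.8, 65.3]
tcp_rot: [-180.0, 0.0, -93.9]
ft_force: [0.3, 0.1, 0.4]
finger_gap: 0.4
```

Emit:
{"op": "apply_moves", "data": {
  "targets": "0 0 0 1 0 0 0; 0 0 0 2 0 0 0; 0 0 0 3 0 0 0; 0 0 0 4 0 0 0; 0 0 0 5 0 0 0"
}}

```text
time: 9.6
tool_pos: [543.3, 26.1, 65.7]
tcp_rot: [-180.0, -0.0, -94.0]
ft_force: [0.3, 0.4, -0.0]
finger_gap: -0.0
```

Emit:
{"op": "apply_moves", "data": {
  "targets": "0 0 0 0 0 -0.7 0; 0 0 0 -2 0 -1 0; 0 0 0 -4 0 -1 0; 0 0 0 -5 0 -0.5 0; 0 0 0 -5 0 0 0"
}}

```text
time: 10.1
tool_pos: [546.9, 78.8, 65.3]
tcp_rot: [-180.0, 0.0, -93.9]
ft_force: [1.2, -0.8, -0.4]
finger_gap: 0.4
```

Emit:
{"op": "apply_moves", "data": {
  "targets": "0 0 0 1 0 0 0; 0 0 0 2 0 0 0; 0 0 0 3 0 0 0; 0 0 0 4 0 0 0; 0 0 0 5 0 0 0"
}}

```text
time: 10.6
tool_pos: [543.3, 26.2, 65.7]
tcp_rot: [-180.0, -0.0, -94.0]
ft_force: [-0.0, 0.3, 0.1]
finger_gap: -0.1
```

```bash
python3 st.py 2
```

```text
10.6 [543.3  26.2  65.7] [-0.   0.3  0.1] [-180.   -0.  -94.]
([(np.float64(322.59), np.float64(5.96), np.float64(-1.0), np.float64(0.0))], np.float64(902.3)) ([(np.float64(769.14), np.float64(5.96), np.float64(3.0), np.float64(2.0))], np.float64(2095.5))
```

Emit:
{"op": "apply_moves", "data": {
  "targets": "0 0 0 0 0 -0.7 0; 0 0 0 -2 0 -1 0; 0 0 0 -4 0 -1 0; 0 0 0 -5 0 -0.5 0; 0 0 0 -5 0 0 0"
}}

```text
time: 11.2
tool_pos: [546.9, 79.2, 65.4]
tcp_rot: [-180.0, 0.0, -93.8]
ft_force: [-1.3, -0.0, -0.5]
finger_gap: -0.2
```

Emit:
{"op": "apply_moves", "data": {
  "targets": "0 0 0 1 0 0 0; 0 0 0 2 0 0 0; 0 0 0 3 0 0 0; 0 0 0 4 0 0 0; 0 0 0 5 0 0 0"
}}

```text
time: 11.7
tool_pos: [543.3, 26.2, 65.7]
tcp_rot: [-180.0, -0.0, -94.0]
ft_force: [0.2, -0.2, 0.6]
finger_gap: 0.1
```

Emit:
{"op": "apply_moves", "data": {
  "targets": "0 0 0 0 0 -0.7 0; 0 0 0 -2 0 -1 0; 0 0 0 -4 0 -1 0; 0 0 0 -5 0 -0.5 0; 0 0 0 -5 0 0 0"
}}

```text
time: 12.2
tool_pos: [547.0, 78.8, 65.3]
tcp_rot: [-180.0, 0.0, -93.9]
ft_force: [-0.1, -0.3, 0.1]
finger_gap: -0.2
```

Emit:
{"op": "apply_moves", "data": {
  "targets": "0 0 0 1 0 0 0; 0 0 0 2 0 0 0; 0 0 0 3 0 0 0; 0 0 0 4 0 0 0; 0 0 0 5 0 0 0"
}}

```text
time: 12.7
tool_pos: [543.3, 26.1, 65.7]
tcp_rot: [-180.0, -0.0, -94.0]
ft_force: [-0.5, -0.3, 0.1]
finger_gap: 0.1
```

Emit:
{"op": "apply_moves", "data": {
  "targets": "0 0 0 0 0 -0.7 0; 0 0 0 -2 0 -1 0; 0 0 0 -4 0 -1 0; 0 0 0 -5 0 -0.5 0; 0 0 0 -5 0 0 0"
}}

```text
time: 13.2
tool_pos: [546.9, 78.8, 65.3]
tcp_rot: [-180.0, 0.0, -93.9]
ft_force: [0.1, -0.8, -0.2]
finger_gap: -0.2
```

Emit:
{"op": "apply_moves", "data": {
  "targets": "0 0 0 1 0 0 0; 0 0 0 2 0 0 0; 0 0 0 3 0 0 0; 0 0 0 4 0 0 0; 0 0 0 5 0 0 0"
}}

```text
time: 13.7
tool_pos: [543.3, 26.1, 65.7]
tcp_rot: [-180.0, -0.0, -94.0]
ft_force: [0.9, 0.4, -0.0]
finger_gap: -0.1
```

Emit:
{"op": "apply_moves", "data": {
  "targets": "0 0 0 0 0 -0.7 0; 0 0 0 -2 0 -1 0; 0 0 0 -4 0 -1 0; 0 0 0 -5 0 -0.5 0; 0 0 0 -5 0 0 0"
}}

```text
time: 14.2
tool_pos: [546.9, 78.8, 65.3]
tcp_rot: [-180.0, 0.0, -93.9]
ft_force: [-0.4, -0.5, -0.6]
finger_gap: 0.0
```

Emit:
{"op": "apply_moves", "data": {
  "targets": "0 0 0 1 0 0 0; 0 0 0 2 0 0 0; 0 0 0 3 0 0 0; 0 0 0 4 0 0 0; 0 0 0 5 0 0 0"
}}

```text
time: 14.7
tool_pos: [543.3, 26.1, 65.7]
tcp_rot: [-180.0, -0.0, -94.0]
ft_force: [0.9, 0.2, 0.2]
finger_gap: -0.1
```

```bash
python3 st.py 3
```

```text
14.7 [543.3  26.1  65.7] [0.9 0.2 0.2] [-180.   -0.  -94.]
([(np.float64(280.89), np.float64(4.2), np.float64(-1.0), np.float64(0.0))], np.float64(490.3)) ([(np.float64(640.34), np.float64(4.16), np.float64(3.0), np.float64(0.0))], np.float64(969.5))
```

Emit:
{"op": "apply_moves", "data": {
  "targets": "0 0 0 0 0 -0.7 0; 0 0 0 -2 0 -1 0; 0 0 0 -4 0 -1 0; 0 0 0 -5 0 -0.5 0; 0 0 0 -5 0 0 0"
}}

```text
time: 15.3
tool_pos: [546.9, 79.2, 65.4]
tcp_rot: [-180.0, 0.0, -93.8]
ft_force: [-0.7, -0.3, -0.4]
finger_gap: -0.1
```

Emit:
{"op": "apply_moves", "data": {
  "targets": "0 0 0 1 0 0 0; 0 0 0 2 0 0 0; 0 0 0 3 0 0 0; 0 0 0 4 0 0 0; 0 0 0 5 0 0 0"
}}

```text
time: 15.8
tool_pos: [543.3, 26.2, 65.7]
tcp_rot: [-180.0, -0.0, -94.0]
ft_force: [0.4, -0.1, -0.7]
finger_gap: -0.4
```

```bash
python3 st.py 4
```

```text
15.8 [543.3  26.2  65.7] [ 0.4 -0.1 -0.7] [-180.   -0.  -94.]
([(np.float64(373.0), np.float64(5.28), np.float64(-1.0), np.float64(1.0))], np.float64(1029.1)) ([(np.float64(680.19), np.float64(5.32), np.float64(3.0), np.float64(1.0))], np.float64(1700.8))
```

Emit:
{"op": "apply_moves", "data": {
  "targets": "0 0 0 0 0 -0.7 0; 0 0 0 -2 0 -1 0; 0 0 0 -4 0 -1 0; 0 0 0 -5 0 -0.5 0; 0 0 0 -5 0 0 0"
}}

```text
time: 16.4
tool_pos: [546.9, 79.2, 65.4]
tcp_rot: [-180.0, 0.0, -93.9]
ft_force: [-0.7, -0.3, -1.3]
finger_gap: 0.4
```

Emit:
{"op": "apply_moves", "data": {
  "targets": "0 0 0 1 0 0 0; 0 0 0 1.9 0 0 0; 0 0 0 2.7 0 0 0; 0 0 0 3.2 0 0 0; 0 0 0 3.5 0 0 0"
}}

```text
time: 16.9
tool_pos: [543.8, 41.3, 66.6]
tcp_rot: [179.9, -0.0, -94.0]
ft_force: [-8.0, 1.4, 11.3]
finger_gap: 0.2
```

Emit:
{"op": "apply_moves", "data": {
  "targets": "0 0 0 0 0 0 0; 0 0 0 0 0 -0.1 0; 0 0 0 0 0 -0.6 0; 0 0 0 0 0 -3 0; 0 0 0 0 0 -6 0"
}}

```text
time: 17.4
tool_pos: [542.9, 42.0, 124.5]
tcp_rot: [179.8, -0.0, -94.0]
ft_force: [-0.0, -0.2, -0.9]
finger_gap: -0.3
```

```bash
python3 st.py 5
python3 - <<'E'
from h import *
a=save('top','t5.png');print(mark('top',a))
f=lambda g:cv2.resize(g,(390,390),interpolation=2)
b=cv2.imread('pics/y5.png');c=cv2.imread('pics/x5.png')
cv2.imwrite('pics/c5.png',np.hstack([f(b[150:250,210:310]),f(c[185:235,220:270])]))
E
```

```text
17.4 [542.9  42.  124.5] [-0.  -0.2 -0.9] [179.8  -0.  -94. ]
([(np.float64(423.11), np.float64(6.24), np.float64(-2.0), np.float64(0.0))], np.float64(887.3)) ([(np.float64(695.34), np.float64(0.08), np.float64(5.0), np.float64(2.0))], np.float64(1942.5))
([(np.float64(624.12), np.float64(6.24), np.float64(2.0), np.float64(1.0))], np.float64(1528.4))
```

View pics/c5.png

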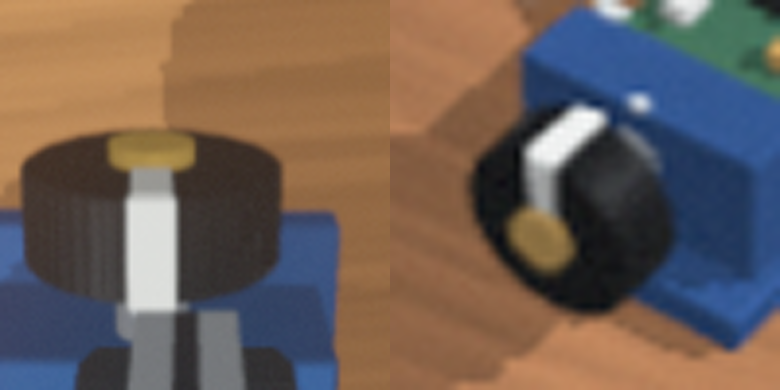

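The mark stands at the very top in both crops. In the wrist view the mark is at col 151, against a wheel silhouette of 22–281. The estimates are −0.04, +0.08 and −0.04 rad. I'll raise the arm clear and check the surroundings before handing in.

Emit:
{"op": "apply_moves", "data": {
  "targets": "0 0 0 0 0 -2 0; 0 0 0 0 0 -4 0; 0 0 0 0 0 -6 0; 0 0 0 -0.9 0 -6.5 0; 0 0 0 -0.9 0 -6.5 0"
}}

```text
time: 18.05
tool_pos: [545.3, 52.6, 190.5]
tcp_rot: [-180.0, 0.0, -94.0]
ft_force: [-0.4, -0.3, -0.6]
finger_gap: -0.2
```

```bash
python3 st.py 6
python3 - <<'E'
from h import *
a=save('top','t6.png');print('top',mark('top',a))
for q in('board','spool','motor','flux'): print(q,[(x['at'],round(x['confidence'],2)) for x in place_of('scene',q)][:4])
cv2.imwrite('pics/c6.png',np.vstack([cv2.imread('pics/x6.png')[100:300],cv2.imread('pics/y6.png')]))
E
```

```text
18.05 [545.3  52.6 190.5] [-0.4 -0.3 -0.6] [-180.    0.  -94.]
([(np.float64(422.11), np.float64(6.16), np.float64(-2.0), np.float64(-1.0))], np.float64(811.7)) ([(np.float64(553.44), np.float64(0.08), np.float64(2.0), np.float64(1.0))], np.float64(1670.5))
top ([(np.float64(620.72), np.float64(6.24), np.float64(2.0), np.float64(1.0))], np.float64(1461.8))
board [([184.9, 268.8], 0.87), ([191.6, 388.2], 0.76), ([165.7, 198.6], 0.75), ([253.3, 186.8], 0.73)]
spool [([214.5, 333.7], 0.59), ([258.9, 298.1], 0.39)]
motor [([259.0, 297.3], 0.79)]
flux [([200.7, 195.0], 0.91)]
```

View pics/c6.png

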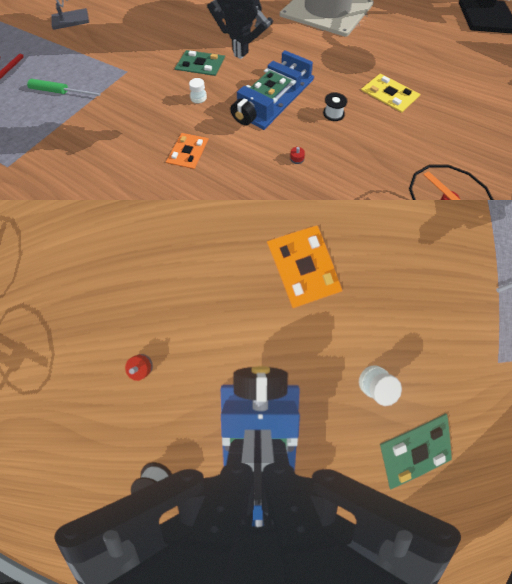

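```bash
python3 -c "
from bench import *
print(hand_in())"
```

```text
the job is handed in; nothing more can be done
None
```

I loosened the vise and handed the job in at about 18 s of the 67 s allowed. The white mark is at the very top for the second time, within about 0.1 rad by my checks.

**Strokes:** I stroked the top of the wheel towards the robot's right with the closed fingertip, pressing with about 10 N. It took one short test stroke, nine full strokes of about 1.12 rad each, and one partial stroke. I then lifted straight off.

**Turn count:** The mark angle, read between batches of strokes, was 0.93, 1.48, 2.58, 5.96, 10.46, 11.58 and about 12.57 rad. That puts the mark at the top for the second time.

**Last checks:**
- **Mark position:** My angle estimates disagreed slightly: wrist camera +0.08, top camera −0.04, scene camera −0.12 rad from straight up. In the last wrist picture the mark sits within a pixel of the wheel's centre line.
- **Surroundings:** The board is still in the vise. The solder reel, motor and flux jar appear where they were in the first pictures, within about 2 pixels. The arm is clear of everything.

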